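Prop the keepsake chest half open on its stay

TASK

The wooden keepsake chest stands with its lid thrown wide open; it should air half open without gathering dust. Flip its folded brass stay fully up, then bring the lid gently forward so that it comes to rest on the upright stay, and leave it propped there.

Things in the scene. Friction and masses are not known exactly. Their poses are not given: they have to be found in the camera images.
- chest: large open wooden chest, fixed; 220 mm long (its x), 200 deep (its y), rim 90 high, walls 10 thick; origin at the centre of its underside. Lid hinge line: along x at y = +100, z = 90 mm. The +x end wall is cut down to 62 mm high from y = -72 to +90; the stay lies in that gap. Inside free down to 45 mm above the table.
- stay (a joint): brass bar, 8 mm thick, 10 wide, 130 long, in the +x end wall; pivots about the chest's x at x = 105, y = -60, z = 78 mm of its frame. 0: folded level, free end towards +y; grows as that end rises; 1.40 rad: its stop, nearly upright. Starts at 0 to 0.35. Light friction (under 1 N at the end): it stays where left; the lid's weight presses it to the stop.
- stay_bar (a point): centre of the round brass cross-bar at the stay's free end, 130 mm from the pivot: 14 mm diameter, 36 mm long, along the chest's x. Pinched by its two ends from above, it turns between the fingers as the stay swings. The lid will rest on it.
- lid (a joint): lid board 232 mm wide (x), 205 from hinge to free edge, 10 thick (on the outer side of the hinge line), 0.4 to 0.63 kg. 0: shut; 1.57: upright; 1.95: back stop, leaning out beyond the +y wall, where it starts. Soft-closing hinge: once 0.2 rad past upright it sinks by itself, slowly, within some seconds. On the raised stay it rests at about 0.74 rad.

How it is judged (in metres and radians):
On the way:
1. the stay is flipped up (past 1.2 rad) (value of joint stay above 1.2 rad), for 0.2 s.
At the end, for the whole second after the job is handed in: the stay is up (past 1.2 rad) and the lid rests on it, still, at 0.60 to 0.88 rad (value of joint stay above 1.2 rad and value of joint lid between 0.6 and 0.88 rad and velocity of joint lid between -0.03 and 0.03 rad/s); the robot touches nothing.
It fails at once if the lid is slammed (closing faster than 2 rad/s) (velocity of joint lid below -2 rad/s).
It also fails if it takes over 51 s, if anything falls off the work surface, if the arm or the gripper's body presses on something with over 40 N, if the wrist force passes 120 N, or if a joint passes its speed limit or range.

ROBOT

A 6-joint arm with a two-finger parallel gripper is mounted at the origin on the work surface. World frame = base frame: x ahead of the robot, y to its left, z up, the work surface at z = 0. Lengths are in mm, angles in rad, forces in N, time in s.
With the tool pointing down it reaches from about 400 to 925 mm from the base axis. Payload 12.5 kg.
Tool frame: the origin (TCP) lies on the front face of the gripper's body, between the roots of the fingers; the fingertips stand 78 mm ahead of it and the grasp point (between the pads) lies 59 mm ahead of it (env.nose_length is the distance from the TCP to the fingertips, in mm); z points along the fingers, y is the line along which they close (so a half turn about z gives the same grasp; the last joint's range is limited). The gripper opens to 95 mm and grips with 3 to 60 N. Pads are 20 mm wide; open, the fingers measure 119 mm over their backs; the gripper's body (75 mm by 180 mm) begins 59 mm behind the grasp point.
Start: joints at [-1.299, 0.491, 1.559, -0, 1.092, -0.106], TCP at [230.57, -580.926, 292.261] pointing down, gripper open.
Joint ranges: [-3.1, 3.1], [-0.84, 2.19], [0.05, 2.79], [-1.13, 4.28], [0.06, 2.93], [-2.69, 2.69]. Speed limits (rad/s): [2.22, 2.22, 2.79, 3.14, 3.14, 3.14].

INTERFACE

Orientations are given as [roll, pitch, yaw] about the fixed x, y, z axes, in that order (R = Rz(yaw) Ry(pitch) Rx(roll)).
In Python, from cell import env gives the robot as it stands.
- The arm moves only by the tool jog_arm, never from a script. Its argument "motion" is a list of rows, each a list of 7 numbers: the turn, a rotation vector about the tool's x, y, z in degrees, then the shift along the tool's x, y, z in mm, then the finger opening in mm, from 0 to 95.1. In form: [[wx, wy, wz, x, y, z, hand], ...]. A call has 1 to 10 rows; each row shifts and turns the commanded pose from where the row before left it, along the tool's axes as they then stand; what a row does not reach is not made up. A row lasts 1/8 s, in which the tool goes at most 62.5 mm and 10.7 degrees, less where a joint would pass 70% of its speed; a pose out of reach is approached as far as the arm can. A call is refused whole if a number of a shift passes 62.5 or a number of a turn 10.7, either way. A call with a gripper value outside its range is refused whole. The fingers move at their own pace and stop on an object; the grip force is fixed at half the most. Time passes only in rows, so rows that do not move let the fingers close. It gives the time, the measured TCP pose, the force, the opening and the grip force at its end, in the units of the state.
- env.state(): the state, without advancing time (a new reading comes with each control period).
- env.read_camera(name): name is "scene" or "top" or "wrist"; returns a dict with "color" (384x512x3 uint8, red, green, blue), "z_map" (384x512 float32, mm along the optical axis (not along the pixel's ray), 0 where there is no reading), "camera_matrix" (3x3 intrinsics, pixels), "world_to_cam" (4x4, takes a point from world to camera coordinates). Camera axes: x right, y up, looking along -z (the intrinsics and any distortion apply to the point x, -y, -z); pixel columns grow to the right and rows downward; lengths in mm; the calibration is good to about 2 mm. A picture is of the moment at which its call begins.
- env.job_done(): hands the job in; it is judged then, once.
Trained networks look in the newest picture that a camera, given by its name, has taken for a name from the list of things; names that differ only in an ending like _2 or _b are one class to them, and where a whole thing is asked for, a point or a joint stands for the part that bears it (a point fixed in the world has none). Each returns a list of dicts, best first, with "score" (0 to 1); they miss things now and then, are a little off and sometimes report something else, mostly with a low value. They report only what shows in the picture. A call takes as long as a camera call.
- env.recognise(camera, thing): "location" ([column, row] in pixels, amid what is visible of it).
The state is a dict: "t": time; "joints": joint angles; "qvel": joint speeds; "tau": joint torques, N m; "eef_pos": TCP position; "tcp_rot": TCP orientation; "ft_force": force on the tool from outside, world axes, zero at the start; "moment": the same for the moment, N m; "opening": opening from 0.0 (shut) to 1.0 (fully open); "grip_force": force on a finger pad.
Only numpy, scipy, OpenCV 4.12 (cv2) and the standard library are available. Lean on these libraries where they do the work, as an engineer would, in place of code of your own. Each camera call takes 0.05 s, during which the arm holds its last target. There are 200 camera calls.

## Working session

There is one attempt and no reset: what is moved stays moved. The work goes in short steps, Python scripts to look and compute and a tool call to move; the robot and the scene stay as the last step left them, time stands still between calls to the robot, and variables do not carry over. Pictures are saved under pics/ and viewed, at most 10 in all, crops included, and the job is handed in when it is done.

Besides the shell and the picture viewer there is one more tool, called in YAML: its name, and indented under it one key for each argument. jog_arm: Moves the arm, as the interface text tells. Its arguments: {"type":"object","properties":{"motion":{"type":"array"}},"required":["motion"]}

```bash
mkdir -p pics
cat > h.py <<'E'
import numpy as np,cv2
from cell import env
def unproj(c,u,v,z=None):
    K=np.array(c["camera_matrix"]);T=np.linalg.inv(np.array(c["world_to_cam"]))
    if z is None: z=c["z_map"][int(round(v)),int(round(u))]
    p=np.array([(u-K[0,2])/K[0,0]*z,-(v-K[1,2])/K[1,1]*z,-z,1])
    return (T@p)[:3]
def cloud(c):
    K=np.array(c["camera_matrix"]);T=np.linalg.inv(np.array(c["world_to_cam"]));z=c["z_map"]
    v,u=np.mgrid[:z.shape[0],:z.shape[1]]
    P=np.stack([(u-K[0,2])/K[0,0]*z,-(v-K[1,2])/K[1,1]*z,-z,np.ones_like(z)],-1)@T.T
    P=P[...,:3].copy();P[z==0]=np.nan
    return P
E
python3 - <<'E'
from h import *
im=[]
for n in("scene","top"):
    c=env.read_camera(n);np.savez(n+".npz",**c)
    for t in("chest","stay","stay_bar","lid"):
        for r in env.recognise(n,t)[:2]:
            u,v=r["location"];print(n,t,round(r["score"],2),u,v,unproj(c,u,v).round(0))
    im.append(cv2.resize(c["color"][...,::-1],(400,300)))
    cv2.imwrite(f"pics/{n}.png",c["color"][...,::-1])
cv2.imwrite("pics/both.png",np.hstack(im))
print(env.state())
E
```

```text
scene chest 0.9 217.7 187.2 [475.  12.  40.]
scene stay 0.85 201.8 215.0 [593. -18.  92.]
scene stay_bar 0.69 199.1 213.7 [589. -21.  92.]
scene lid 0.61 301.7 132.5 [665.  93. 258.]
top chest 0.67 251.0 215.3 [526.  71.  10.]
top stay 0.82 307.8 173.1 [587. -24.  91.]
top stay_bar 0.71 312.5 178.4 [578. -32.  92.]
top lid 0.72 203.9 181.7 [548. 132. 206.]
{'t': 0.5, 'joints': array([-1.29861634e+00,  4.90905556e-01,  1.55892625e+00, -5.73597487e-06,
        1.09168462e+00, -1.05617980e-01]), 'qvel': array([-0.00108229,  0.00038841, -0.00046326,  0.00101529,  0.00122417,
        0.00095041]), 'tau': array([-1.77210382e-03, -6.12053919e+01, -2.58285749e+01,  6.92587649e-02,
        4.47900442e-02, -2.30910139e-06]), 'eef_pos': array([ 230.55710767, -580.9231835 ,  292.24843563]), 'tcp_rot': array([3.14151739e+00, 1.30979213e-05, 3.77800608e-01]), 'ft_force': array([-0.21092605, -0.70150919,  0.08306305]), 'moment': array([ 0.01750679,  0.02521324, -0.02820729]), 'grip_force': 0.0, 'opening': 1.0011137036544624}
```

View pics/both.png

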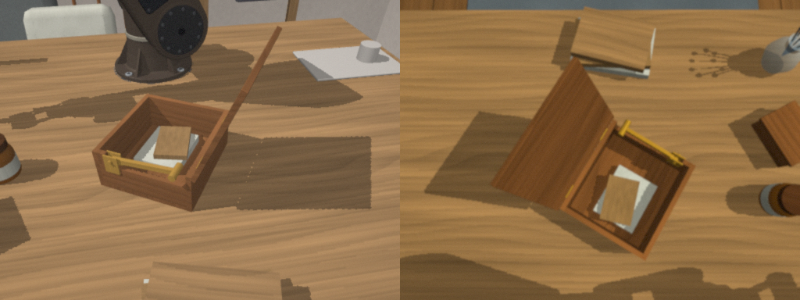

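The scene view shows the chest at the centre with its lid open and the brass stay along the near wall. In the top view the bar end is at about (288,164) and the pivot end at about (358,205), in original pixels. Next I fit the chest frame.

Run:
```python
from h import *
c=dict(np.load("top.npz"));P=cloud(c)
z=P[...,2];hsv=cv2.cvtColor(c["color"],cv2.COLOR_RGB2HSV)
near=(np.hypot(P[...,0]-520,P[...,1]-10)<230)
rim=near&(z>84)&(z<96)
pts=P[rim][:,:2].astype(np.float32);print(len(pts),cv2.minAreaRect(pts))
br=near&(z>60)&(hsv[...,0]<28)&(hsv[...,0]>18)&(hsv[...,1]>150)
v,u=np.where(br);print(len(v))
Q=P[br]
o=np.argsort(Q[:,1])
for i in o[::max(1,len(o)//25)]: print(u[i],v[i],Q[i].round(0),hsv[v[i],u[i]])
L=P[near&(z>110)&~br];
m=L.mean(0);U,S,V=np.linalg.svd(L-m,full_matrices=False);print("lid",m,V[2],S)
cr=c["color"][100:300,150:400,::-1];cv2.imwrite("pics/crop.png",cv2.resize(cr,(750,600)))
```

```text
3504 ((482.6109619140625, 2.90960693359375), (203.75289916992188, 237.69412231445312), 59.77497863769531)
823
365 202 [ 539. -117.   90.] [ 19 161 165]
358 202 [ 540. -109.   78.] [ 19 197  92]
356 210 [ 527. -106.   76.] [ 20 201  81]
353 209 [ 529. -102.   72.] [ 20 219  93]
352 199 [545. -98.  84.] [ 21 199 118]
350 198 [546. -95.  83.] [ 21 203 141]
348 208 [530. -92.  77.] [ 20 198  80]
347 202 [538. -88.  90.] [ 21 204 169]
343 199 [545. -83.  83.] [ 20 208 145]
338 191 [558. -75.  85.] [ 19 177 186]
333 193 [555. -66.  84.] [ 21 193 147]
329 190 [559. -59.  88.] [ 21 212 160]
323 188 [564. -51.  81.] [ 19 199 122]
319 183 [570. -43.  90.] [ 20 203 183]
314 181 [574. -35.  89.] [ 20 196 161]
309 176 [582. -26.  91.] [ 20 200 191]
304 172 [589. -18.  92.] [ 20 191 188]
299 168 [595. -10.  93.] [ 20 185 181]
294 157 [614.  -2.  93.] [ 21 193 180]
292 158 [612.   2.  95.] [ 21 204 199]
290 158 [612.   5.  96.] [ 21 205 188]
288 169 [594.   9.  92.] [ 19 192 154]
286 166 [598.  12.  96.] [ 21 200 198]
284 168 [594.  16.  96.] [ 21 198 188]
280 172 [590.  22.  88.] [ 20 209  77]
257 177 [580.  60.  93.] [ 19 191 159]
lid [550.5356889  135.27819142 214.19990136] [-0.46779785 -0.79810736  0.37972334] [7971.27594342 6475.34638121  184.13697646]
```

View pics/crop.png

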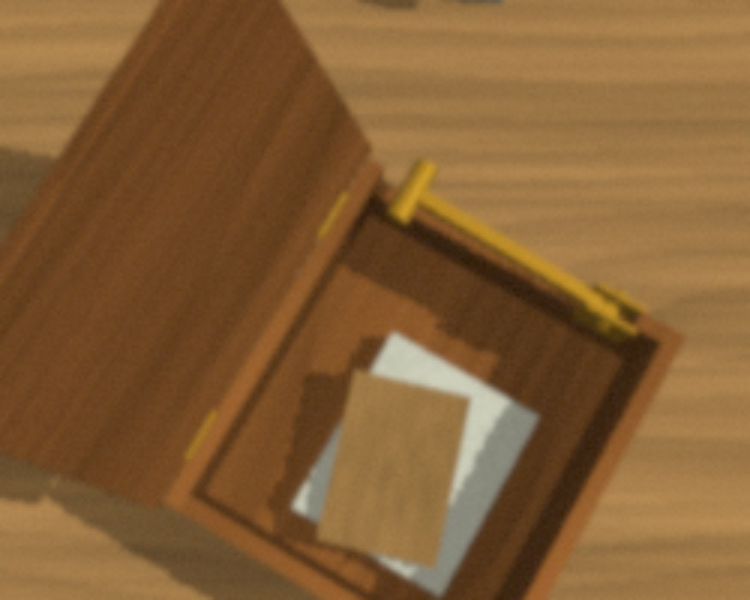

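The crop shows the bar at (415,192), so world about (602, 9, 89), with the stay lying along about 60° and the pivot bracket at (615,310). The chest yaw is about -30° and its centre about (476, 2). I turn the tool and travel to a spot above the bar.

jog_arm:
  motion:
    - [0,0,-9.6,0,0,0,95]
    - [0,0,-9.6,0,0,0,95]
    - [0,0,-9.6,0,0,0,95]
    - [0,0,-9.6,0,0,0,95]
    - [0,0,0,60,2.4,0,95]
    - [0,0,0,60,2.4,0,95]
    - [0,0,0,60,2.4,0,95]
    - [0,0,0,60,2.4,0,95]
    - [0,0,0,60,2.4,0,95]
    - [0,0,0,60,2.4,0,95]

```text
t: 1.75
eef_pos: [423.6, -274.5, 292.5]
tcp_rot: [3.141, 0.0, 1.048]
ft_force: [0.8, -0.2, 1.1]
opening: 1.003
grip_force: 0.0
```

jog_arm:
  motion:
    - [0,0,0,60,2.4,0,95]
    - [0,0,0,60,2.4,0,95]
    - [0,0,0,60,2.4,0,95]
    - [0,0,0,60,2.4,0,95]
    - [0,0,0,50,2.4,0,95]
    - [0,0,0,0,0,0,95]

```text
t: 2.5
eef_pos: [579.0, -28.3, 291.9]
tcp_rot: [3.141, -0.0, 1.052]
ft_force: [0.3, -0.9, 0.2]
opening: 0.996
grip_force: 0.0
```

Run:
```python
from h import *
s=env.state();print(s['t'],s['eef_pos'],s['tcp_rot'],s['joints'])
c=env.read_camera("wrist");np.savez("wrist.npz",**c)
for t in("stay_bar","stay"):
  for r in env.recognise("wrist",t)[:2]:
    u,v=r["location"];print(t,round(r["score"],2),u,v,unproj(c,u,v).round(0))
print(np.linalg.inv(c["world_to_cam"])[:3,3])
P=cloud(c);hsv=cv2.cvtColor(c["color"],cv2.COLOR_RGB2HSV)
m=(np.hypot(P[...,0]-602,P[...,1]-9)<35)&(hsv[...,0]>=18)&(hsv[...,0]<28)&(hsv[...,1]>150)&(P[...,2]>80)&(P[...,2]<115)
Q=P[m];e=np.array([.5,.866]);f=np.array([.866,-.5])
a=Q[:,:2]@e;b=Q[:,:2]@f
for lo in range(int(a.min()),int(a.max()),4):
  k=(a>=lo)&(a<lo+4)
  if k.any():print(lo,k.sum(),b[k].min().round(0),b[k].max().round(0),Q[k,2].max().round(0))
cv2.imwrite("pics/w1.png",c["color"][...,::-1])
```

```text
2.5 [579.03926422 -28.27372275 291.92249213] [ 3.14148964e+00 -2.46919669e-04  1.05176374e+00] [-1.62775885e-01  4.26775415e-01  1.67317224e+00  2.26484376e-04
  1.04146235e+00  3.56142372e-01]
stay_bar 0.69 258.2 163.2 [591.  -9.  94.]
stay 0.7 260.3 165.1 [592. -12.  94.]
[612.77876751  29.07741173 384.82019715]
280 3 516.0 520.0 94.0
288 2 516.0 520.0 93.0
292 1 520.0 520.0 94.0
296 2 516.0 520.0 96.0
300 3 503.0 521.0 96.0
304 37 502.0 535.0 98.0
308 16 502.0 534.0 99.0
312 84 502.0 535.0 98.0
```

View pics/w1.png

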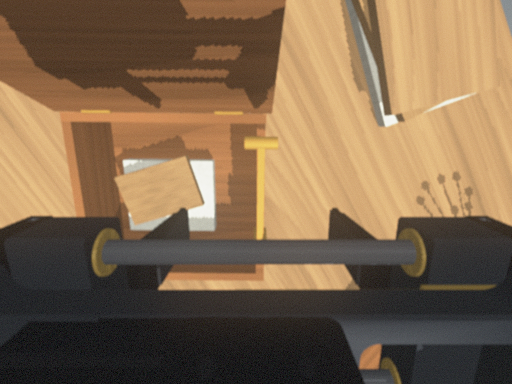

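The wrist view shows the bar at about (261,143), with the stay running vertically below it at col 260. The bar works out at about (604, 9, 91). The camera side faces the lid, so I tilt 15° away from it, descend and pinch.

jog_arm:
  motion:
    - [0,7.5,0,0,0,0,95]
    - [0,7.5,0,0,0,0,95]
    - [0,0,0,-8.6,3,0,95]
    - [0,0,0,0,0,45,95]
    - [0,0,0,0,0,45,95]
    - [0,0,0,0,0,35,95]
    - [0,0,0,0,0,0,95]
    - [0,0,0,0,0,0,95]

```text
t: 3.65
eef_pos: [592.9, -12.3, 170.4]
tcp_rot: [3.14, -0.261, 1.048]
ft_force: [0.9, -0.8, 0.1]
opening: 0.997
grip_force: 0.0
```

Run:
```python
from h import *
s=env.state();p=s['eef_pos'];print(s['t'],p,s['tcp_rot'],s['ft_force'],"a,b",p[0]*.5+p[1]*.866,p[0]*.866-p[1]*.5)
c=env.read_camera("wrist")
P=cloud(c);hsv=cv2.cvtColor(c["color"],cv2.COLOR_RGB2HSV)
m=(np.hypot(P[...,0]-602,P[...,1]-9)<35)&(hsv[...,0]>=18)&(hsv[...,0]<28)&(hsv[...,1]>150)&(P[...,2]>80)&(P[...,2]<115)
Q=P[m];a=Q[:,:2]@[.5,.866];b=Q[:,:2]@[.866,-.5]
k=a>300;print(k.sum(),np.percentile(a[k],[1,99]),np.percentile(b[k],[1,99]),Q[k,2].max())
cv2.imwrite("pics/w2.png",c["color"][...,::-1])
```

```text
3.65 [592.89792914 -12.28043913 170.42702468] [ 3.14038543 -0.26113305  1.04823344] [ 0.94841824 -0.81924952  0.10691158] a,b 285.81410428033917 519.5898262009874
178 [304.29244035 316.69415445] [501.10834304 535.7843799 ] 98.2662174536793
```

View pics/w2.png

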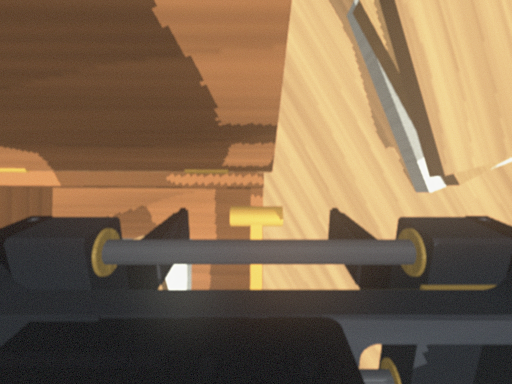

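The bar lies midway between the fingers at (257,216), at a=310.5, b=518.4. I go down the last 18 mm and pinch it.

jog_arm:
  motion:
    - [0,0,0,3.3,-1,9,95]
    - [0,0,0,0,0,9,95]
    - [0,0,0,0,0,0,30]
    - [0,0,0,0,0,0,30]
    - [0,0,0,0,0,0,30]
    - [0,0,0,0,0,0,30]
    - [0,0,0,0,0,0,30]
    - [0,0,0,0,0,0,30]

```text
t: 4.7
eef_pos: [595.6, -4.3, 152.8]
tcp_rot: [3.141, -0.262, 1.048]
ft_force: [-0.3, -0.1, -0.0]
opening: 0.425
grip_force: 0.0
```

Run:
```python
import numpy as np
th=np.deg2rad(15)
# arc from angle .1 to 1.38 in chest (e,up), expressed in tool x,z
A=np.linspace(.1,1.38,19);p=130*np.c_[np.cos(A),np.sin(A)];d=np.diff(p,axis=0)
x=d@[np.cos(th),np.sin(th)];z=d@[np.sin(th),-np.cos(th)]
print(np.c_[x,z].round(1).tolist())
```

```text
[[1.2, -9.2], [0.5, -9.2], [-0.1, -9.2], [-0.8, -9.2], [-1.5, -9.1], [-2.1, -9.0], [-2.7, -8.8], [-3.4, -8.6], [-4.0, -8.4], [-4.5, -8.0], [-5.1, -7.7], [-5.6, -7.3], [-6.1, -6.9], [-6.6, -6.5], [-7.1, -6.0], [-7.5, -5.4], [-7.8, -4.9], [-8.2, -4.3]]
```

jog_arm:
  motion:
    - [0,0,0,0,0,0,30]
    - [0,0,0,0,0,0,30]
    - [0,0,0,0,0,0,30]
    - [0,0,0,0,0,0,30]

```text
t: 5.2
eef_pos: [595.7, -4.3, 152.7]
tcp_rot: [3.141, -0.262, 1.048]
ft_force: [0.8, -0.7, 0.9]
opening: 0.376
grip_force: 30.0
```

Gripped at about 36 mm. Now the arc.

jog_arm:
  motion:
    - [0,0,0,1.2,0,-9.2,30]
    - [0,0,0,0.5,0,-9.2,30]
    - [0,0,0,-0.1,0,-9.2,30]
    - [0,0,0,-0.8,0,-9.2,30]
    - [0,0,0,-1.5,0,-9.1,30]
    - [0,0,0,-2.1,0,-9,30]
    - [0,0,0,-2.7,0,-8.8,30]
    - [0,0,0,-3.4,0,-8.6,30]
    - [0,0,0,-4,0,-8.4,30]

```text
t: 6.32
eef_pos: [578.7, -33.4, 227.8]
tcp_rot: [-3.141, -0.262, 1.048]
ft_force: [1.0, 1.2, -0.7]
opening: 0.377
grip_force: 30.0
```

jog_arm:
  motion:
    - [0,0,0,-4.5,0,-8,30]
    - [0,0,0,-5.1,0,-7.7,30]
    - [0,0,0,-5.6,0,-7.3,30]
    - [0,0,0,-6.1,0,-6.9,30]
    - [0,0,0,-6.6,0,-6.5,30]
    - [0,0,0,-7.1,0,-6,30]
    - [0,0,0,-7.5,0,-5.4,30]
    - [0,0,0,-7.8,0,-4.9,30]
    - [0,0,0,-8.2,0,-4.3,30]
    - [0,0,0,0,0,0,30]

```text
t: 7.58
eef_pos: [542.7, -95.4, 267.8]
tcp_rot: [-3.141, -0.262, 1.048]
ft_force: [-4.2, 5.0, 4.8]
opening: 0.371
grip_force: 30.0
```

Run:
```python
from h import *
s=env.state();p=s['eef_pos'];print(s['t'],p,s['tcp_rot'],s['ft_force'],s['opening'],s['grip_force'],"a,b",p[0]*.5+p[1]*.866,p[0]*.866-p[1]*.5)
c=env.read_camera("scene");cv2.imwrite("pics/s2.png",c["color"][60:300,60:380,::-1])
```

```text
7.575 [542.74286861 -95.35035032 267.78422121] [-3.14091094 -0.26199741  1.04754818] [-4.19951729  4.97073212  4.75992094] 0.37128036886259896 29.995242655277252 a,b 188.7980309273628 517.6904993734673
```

View pics/s2.png

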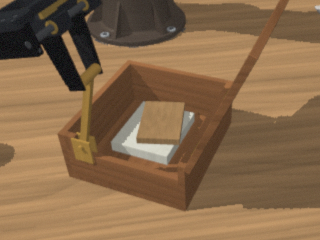

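The stay is upright (a at 1.4 rad matches, about 5 N of contact at its stop). I release, lift, level the tool and cross over the lid to behind it.

jog_arm:
  motion:
    - [0,0,0,0,0,0,75]
    - [0,0,0,0,0,0,75]
    - [0,0,0,0,0,0,75]
    - [0,0,0,0,0,0,75]
    - [0,0,0,0,0,0,75]
    - [0,0,0,0,0,-20,75]
    - [0,0,0,0,0,-45,75]
    - [0,0,0,0,0,-45,75]
    - [0,-7.5,0,0,0,0,0]
    - [0,-7.5,0,0,0,0,0]

```text
t: 8.88
eef_pos: [529.1, -120.1, 374.3]
tcp_rot: [3.14, 0.004, 1.047]
ft_force: [1.4, -0.6, -0.3]
opening: 0.631
grip_force: 0.0
```

jog_arm:
  motion:
    - [0,0,0,0,0,-30,0]
    - [0,0,0,0,0,0,0]
    - [0,0,0,0,0,0,0]

```text
t: 9.25
eef_pos: [529.0, -119.6, 402.9]
tcp_rot: [-3.141, 0.0, 1.048]
ft_force: [-0.1, 0.3, -0.6]
opening: 0.314
grip_force: 0.0
```

Run:
```python
from h import *
s=env.state();p=s['eef_pos'];print(s['t'],p,s['tcp_rot'],s['opening'],"a,b",p[0]*.5+p[1]*.866,p[0]*.866-p[1]*.5)
c=env.read_camera("top");P=cloud(c);hsv=cv2.cvtColor(c["color"],cv2.COLOR_RGB2HSV)
c2=env.read_camera("scene");cv2.imwrite("pics/s3.png",c2["color"][60:300,60:380,::-1])
P=cloud(c2);a=P[...,0]*.5+P[...,1]*.866;b=P[...,0]*.866-P[...,1]*.5
m=(a>330)&(a<450)&(b>280)&(b<545)&(P[...,2]>100)&(P[...,2]<320)
print(m.sum(),np.nanpercentile(a[m],[1,99]),np.nanpercentile(b[m],[1,99]),np.nanpercentile(P[m][:,2],[1,99]))
```

```text
9.25 [ 528.96925942 -119.56306641  402.86532108] [-3.14095416e+00  7.27827769e-05  1.04797268e+00] 0.31445188212787917 a,b 160.9430142022932 517.8689118644454
1964 [352.78857951 428.38038339] [308.43908864 530.62133017] [104.82757234 280.78815409]
```

View pics/s3.png

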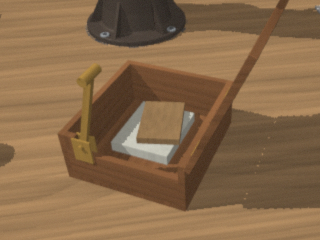

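The stay stands upright and alone at (90,75)–(85,150), and the lid is still at its back stop. I move behind the lid.

jog_arm:
  motion:
    - [0,0,0,49,-16.7,0,0]
    - [0,0,0,49,-16.7,0,0]
    - [0,0,0,49,-16.7,0,0]
    - [0,0,0,49,-16.7,0,0]
    - [0,0,0,49,-16.7,0,0]
    - [0,0,0,49,-16.7,0,0]
    - [0,0,0,0,0,0,0]
    - [0,0,0,0,0,40,0]
    - [0,0,0,0,0,40,0]
    - [0,0,0,0,0,0,0]

```text
t: 10.6
eef_pos: [588.4, 184.2, 320.8]
tcp_rot: [-3.137, 0.004, 1.047]
ft_force: [0.9, 0.6, 0.6]
opening: 0.005
grip_force: 0.0
```

jog_arm:
  motion:
    - [0,0,0,-12,0,0,0]
    - [0,0,0,-12,0,0,0]
    - [0,0,0,-12,0,0,0]
    - [0,0,0,-12,0,0,0]
    - [0,0,0,-12,0,0,0]
    - [0,0,0,-12,0,0,0]

```text
t: 11.35
eef_pos: [552.7, 122.0, 323.5]
tcp_rot: [-3.141, 0.0, 1.048]
ft_force: [2.4, 3.4, 1.8]
opening: 0.006
grip_force: 1.5
```

jog_arm:
  motion:
    - [0,0,0,-10,0,0,0]
    - [0,0,0,-10,0,0,0]
    - [0,0,0,-10,0,0,0]
    - [0,0,0,-10,0,0,0]
    - [0,0,0,-10,0,0,0]
    - [0,0,0,-8,0,0,0]
    - [0,0,0,-8,0,0,0]
    - [0,0,0,0,0,0,0]

```text
t: 12.35
eef_pos: [520.0, 65.0, 323.6]
tcp_rot: [3.141, 0.001, 1.048]
ft_force: [0.1, 0.1, -0.1]
opening: 0.007
grip_force: 0.0
```

```bash
cat > lid.py <<'E'
from h import *
def lid(name):
    c=env.read_camera("scene");cv2.imwrite(f"pics/{name}.png",c["color"][...,::-1])
    P=cloud(c);a=P[...,0]*.5+P[...,1]*.866;b=P[...,0]*.866-P[...,1]*.5;z=P[...,2]
    m=(a>150)&(a<450)&(b>310)&(b<500)&(z>100)&(z<300)
    A=np.c_[a[m]-341,z[m]-90]
    ang=np.arctan2(A[:,1],-A[:,0]);print(m.sum(),np.percentile(ang,[5,25,50,75,95]).round(2),"zmax",np.percentile(z[m],99))
s=env.state();print(s['t'],s['eef_pos'],s['ft_force'])
E
python3 -c "
from lid import *
lid('s4')"
```

```text
12.35 [520.01407169  64.98217329 323.57337839] [ 0.14931504  0.14652926 -0.1450036 ]
8989 [1.32 1.34 1.38 1.48 1.85] zmax 290.95969862843845
```

View pics/s4.png

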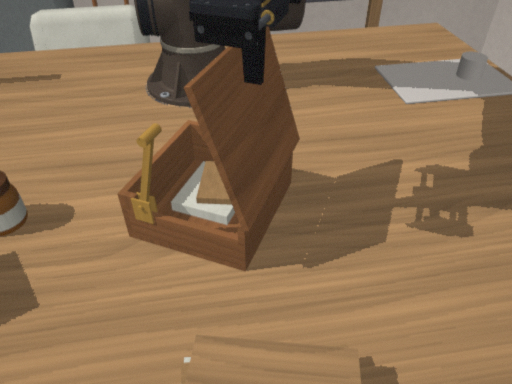

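The view shows the lid past upright, with its top edge near (205,85) to (265,40), the finger behind it carrying no force, and the stay upright at (148,175). I back off and let it sink.

jog_arm:
  motion:
    - [0,0,0,30,0,0,0]
    - [0,0,0,40,0,0,0]
    - [0,0,0,40,0,-40,0]
    - [0,0,0,0,0,-30,0]
    - [0,0,0,0,0,0,0]
    - [0,0,0,0,0,0,0]
    - [0,0,0,0,0,0,0]
    - [0,0,0,0,0,0,0]
    - [0,0,0,0,0,0,0]
    - [0,0,0,0,0,0,0]

```text
t: 13.65
eef_pos: [575.2, 160.8, 393.4]
tcp_rot: [-3.142, 0.0, 1.048]
ft_force: [0.6, 0.2, 0.6]
opening: 0.008
grip_force: 0.0
```

jog_arm:
  motion:
    - [0,0,0,0,0,0,0]
    - [0,0,0,0,0,0,0]
    - [0,0,0,0,0,0,0]
    - [0,0,0,0,0,0,0]
    - [0,0,0,0,0,0,0]
    - [0,0,0,0,0,0,0]
    - [0,0,0,0,0,0,0]
    - [0,0,0,0,0,0,0]
    - [0,0,0,0,0,0,0]
    - [0,0,0,0,0,0,0]

```text
t: 14.9
eef_pos: [575.2, 160.9, 393.5]
tcp_rot: [3.142, 0.0, 1.048]
ft_force: [0.7, 0.4, 0.7]
opening: 0.003
grip_force: 0.0
```

jog_arm:
  motion:
    - [0,0,0,0,0,0,0]
    - [0,0,0,0,0,0,0]
    - [0,0,0,0,0,0,0]
    - [0,0,0,0,0,0,0]
    - [0,0,0,0,0,0,0]
    - [0,0,0,0,0,0,0]
    - [0,0,0,0,0,0,0]
    - [0,0,0,0,0,0,0]
    - [0,0,0,0,0,0,0]
    - [0,0,0,0,0,0,0]

```text
t: 16.15
eef_pos: [575.2, 160.9, 393.5]
tcp_rot: [3.141, 0.0, 1.048]
ft_force: [-0.2, -0.2, -0.1]
opening: 0.003
grip_force: 0.0
```

```bash
python3 -c "
from lid import *
lid('s5')"
```

```text
16.15 [575.20204259 160.89767303 393.49784311] [-0.21391128 -0.17092338 -0.07294032]
11926 [0.83 0.85 0.88 0.98 1.51] zmax 238.97645734422088
```

jog_arm:
  motion:
    - [0,0,0,0,0,0,0]
    - [0,0,0,0,0,0,0]
    - [0,0,0,0,0,0,0]
    - [0,0,0,0,0,0,0]
    - [0,0,0,0,0,0,0]
    - [0,0,0,0,0,0,0]
    - [0,0,0,0,0,0,0]
    - [0,0,0,0,0,0,0]
    - [0,0,0,0,0,0,0]
    - [0,0,0,0,0,0,0]

```text
t: 17.45
eef_pos: [575.2, 160.9, 393.5]
tcp_rot: [3.142, 0.0, 1.048]
ft_force: [0.6, -0.4, -0.6]
opening: 0.001
grip_force: 0.0
```

```bash
python3 -c "
from lid import *
lid('s6')"
```

```text
17.45 [575.19171876 160.89247803 393.45971278] [ 0.57400889 -0.37975204 -0.59005468]
11929 [0.83 0.85 0.88 0.98 1.51] zmax 238.97006749421377
```

View pics/s6.png

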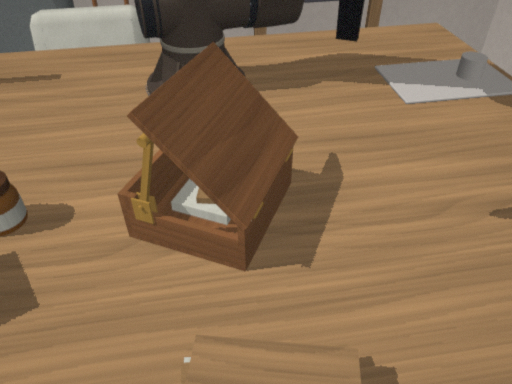

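The lid rests on the upright stay's bar at about (145,142). It hasn't moved between the two pictures and reads about 0.75 rad after the board-thickness offset, with the gripper well clear.

```bash
python3 -c "
from cell import env
print(env.job_done())"
```

```text
the job is handed in; nothing more can be done
None
```

I flipped the stay up to its stop and brought the lid forward. It now rests still on the stay at about 0.75 rad with the robot clear, and I handed the job in at about 17.5 s; no verdict came back.

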